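Take the canister off its stand and find which way its cap unscrews

TASK

Lift the green canister off its steel stand by its handle and set it down gently, upright, on the bench beside the stand. Nobody remembers whether its black cap has a left-hand or a right-hand thread: try turning it one way, and if it binds after a few degrees turn it the other way, until a quarter turn has freed it; then lift the cap straight off and finish while still holding it in the gripper, well clear above the neck. Leave the canister standing and do not disturb the other things on the bench.

Things in the scene. Friction and masses are not known exactly. Their poses are not given: they have to be found in the camera images.
- canister: green metal canister, 160 (its x) x 90 (its y) mm, 96 mm high without fittings, about 0.8 kg with its cap, loose. Origin: centre of its underside; z up; x points along its length from the handle toward the neck. The black bar handle lies lengthwise on top at the -x part, the cap stands on a steel neck at the +x end. Its centre of mass lies roughly below the handle.
- handle (a point): centre of the canister's bar handle, 26 mm toward -x from the canister's origin and 130 mm above its underside: round bar 14 mm thick and 60 mm long along the canister's x, 27 mm of free space below it. Take it from above, closing across the canister's y.
- neck_top (a point): centre of the top rim of the canister's steel neck (54 mm across), 55 mm toward +x from the canister's origin and 140 mm above its underside. Fixed to the canister; its z is up along the neck.
- cap_grip (a point): on the axis of the round black cap (yellow dot on top), mid-height of its grip, 25 mm above the neck's rim when seated. The grip is a ribbed cylinder 44 mm across reaching 17 mm above and 21 mm below this point; below it a 54 mm flange rests on the neck. A loose 60 g part, locked by a coarse quarter-turn thread whose hand differs each time; its shank reaches 20 mm down into the neck.
- stand: dark steel stand, fixed, a plate 176 (its x) x 112 (its y) mm on four legs. Origin: centre of its footprint on the bench; z up. The canister stands on it lengthwise along the stand's x. The bench around it is clear for 0.40 < x < 0.64 and 0.03 < y < 0.45 (drawers of a cabinet begin behind it, a vise 160 mm high stands to the right of that); use the side with more room.
- stand_top (a point): centre of the stand's plate top, 60 mm above the bench; small upstands 7 mm high at its two short ends.
- wrench_17: steel spanner lying near the front edge, left, 204 mm long; bystander
- screw_box: white carton of screws 76 x 98 x 34 mm, to the right; bystander
- spirit_level: yellow spirit level 240 mm long, 47 mm high, to the right; bystander
- nail_jar: glass jar of nails with yellow lid, 75 mm across, 97 mm high, at the back; bystander
- cap: the cap: origin on its axis at the flange's underside, z up; x within 5 degrees of the canister's x at the start. Turned the wrong way it binds hard after 5 to 20 degrees; the right way it turns easily, at the same height, and is free from 65 to 100 degrees (aim for 80). While locked, pulling lifts the canister too; turned hard against the stop, the canister turns with the cap on its rubber foot: a sign of the wrong way.

How it is judged:
By the outcome, as a careful person would: the job done as asked, in the order asked, and still so for the second after the job is handed in, while the arm keeps its last pose, push and grip.
It also fails if it takes over 64 s, if anything falls off the work surface, if the arm or the gripper's body presses on something with over 40 N, if the wrist force passes 120 N, or if a joint passes its speed limit or range.

ROBOT

A 7-joint arm with a two-finger parallel gripper is mounted at the origin on a cart in front of the work surface, level with it; the furniture and walls round the work are solid. World frame = base frame: x ahead of the robot, y to its left, z up, the work surface at z = 0. Lengths are in m, angles in rad, forces in N, time in s.
With the tool pointing down it reaches from about 0.4 to 0.85 m from the base axis. Payload 6.9 kg.
Tool frame: the origin (TCP) lies at the very end of the fingers, on their centre line; the grasp point (between the pads) lies env.grip_depth behind it (env.grip_depth is the distance from the TCP to the grasp point, in m); z points along the fingers, y is the line along which they close (so a half turn about z gives the same grasp; the last joint's range is limited). The gripper opens to 85 mm and grips with 20 to 120 N. Pads are 22 mm wide; open, the fingers measure 114 mm over their backs; the gripper's body (76 mm by 85 mm) begins 54 mm behind the grasp point. The pads swing forward as they close: fully open they stand 13 mm farther back than shut.
Start: joints at [1.244, 0.507, -0.238, 1.5, 0.126, 1.149, -0.155], TCP at [0.262, -0.567, 0.231] pointing down, gripper open.
Joint ranges: [-3.08, 3.08], [-0.24, 2.05], [-1.43, 1.35], [0, 2.5], [-1.52, 4.66], [0.17, 1.96], [-2.89, 2.89]. Speed limits (rad/s): [2.39, 2.39, 3.14, 3.14, 3.14, 3.14, 3.14].

INTERFACE

Orientations are given as a unit quaternion [x, y, z, w].
In Python, from workcell import sense, vision, ticket, env gives the robot as it stands. The module is installed in compiled form; this text tells all that it offers.
- The arm moves only by the shell command python3 -m crank 'ROWS' [FORCE]. ROWS is JSON, a list of rows, each an object of numbers: "tx", "ty", "tz": the shift along the tool's x, y, z in cm; "yaw": the turn about the tool's z in degrees; "claw": the closure, from 0 (fully open) to 1 (shut). In form: [{"tx": .., "ty": .., "tz": .., "yaw": .., "claw": ..}, ...]. A call has 1 to 5 rows; each row is the pose to reach, as a shift and turn from the pose commanded when the call began, along the tool's axes at that moment; what a row does not reach only later rows make up. A row lasts 1/12 s, in which the tool goes at most 41.7 mm and 7.16 degrees, less where a joint would pass 70% of its speed; a pose out of reach is approached as far as the arm can. A call with a gripper value outside its range is refused whole. The fingers move at their own pace and stop on an object; FORCE is the grip in N (left out, the last holds). Time passes only in rows, so rows that repeat a pose let the fingers close. It gives the time, the measured TCP pose, the force, the opening and the grip force at its end, in the units of the state.
- sense(): the state, without advancing time (a new reading comes with each control period).
- vision.camera(name): name is "scene" or "top"; returns a dict with "pixels" (400x640x3 uint8, red, green, blue), "z_map" (400x640 float32, m along the optical axis (not along the pixel's ray), 0 where there is no reading), "fx", "fy", "cx", "cy" (pixels), "distortion" ([k1, k2, p1, p2, k3] as OpenCV has them; the pictures are not rectified), "extrinsics" (4x4, takes a point from camera to world coordinates). Camera axes: x right, y down, z forward; pixel columns grow to the right and rows downward; lengths in m; the calibration is good to about 2 mm. A picture is of the moment at which its call begins.
- ticket.finish_job(): hands the job in; it is judged then, once.
The state is a dict: "t": time; "joint_positions": joint angles; "qd": joint speeds; "joint_torque": joint torques, N m; "tool_pos": TCP position; "tool_rot": TCP orientation; "contact_force": force on the tool from outside, world axes, zero at the start; "ft_torque": the same for the moment, N m; "grip_width": opening from 0.0 (shut) to 1.0 (fully open); "grasp_force": force on a finger pad.
Only numpy, scipy, OpenCV 4.12 (cv2) and the standard library are available. Lean on these libraries where they do the work, as an engineer would, in place of code of your own. Each camera call takes 0.05 s, during which the arm holds its last target. There are 200 camera calls.

## Working session

There is one attempt and no reset: what is moved stays moved. The work goes in short steps, Python scripts to look and compute and a shell command to move; the robot and the scene stay as the last step left them, time stands still between calls to the robot, and variables do not carry over. Pictures are saved under pics/ and viewed, at most 10 in all, crops included, and the job is handed in when it is done.

```bash
mkdir -p pics
python3 - <<'E'
from workcell import sense, vision, env
import cv2, numpy as np
s=sense(); print({k:np.round(v,3).tolist() for k,v in s.items()}, env.grip_depth)
for n in ("top","scene"):
    c=vision.camera(n); np.savez(f"{n}.npz",**c)
    cv2.imwrite(f"pics/{n}0.png",c["pixels"][:,:,::-1])
    print(n,c["fx"],c["cx"],c["cy"],np.round(c["extrinsics"],3).tolist(),c["distortion"])
E
```

```text
{'t': 0.0, 'joint_positions': [1.243, 0.508, -0.237, 1.501, 0.126, 1.149, -0.155], 'qd': [-0.001, 0.0, -0.002, -0.0, -0.001, -0.001, 0.001], 'joint_torque': [-0.0, -62.06, -2.187, -24.965, 0.013, 0.012, -0.0], 'tool_pos': [0.262, -0.567, 0.23], 'tool_rot': [0.977, 0.215, -0.0, -0.001], 'contact_force': [-0.08, 0.275, 0.516], 'ft_torque': [0.038, -0.023, -0.023], 'grasp_force': 0.0, 'grip_width': 1.002} 0.0187
top 381.23885734901785 318.0703945242236 202.7835072409977 [[-0.027, -0.982, 0.187, 0.364], [-0.999, 0.022, -0.028, 0.062], [0.024, -0.188, -0.982, 1.173], [0.0, 0.0, 0.0, 1.0]] [-0.04908458  0.          0.          0.          0.        ]
scene 397.7909175625432 319.9742364693826 194.67858600166662 [[0.982, -0.131, 0.136, 0.449], [-0.189, -0.676, 0.713, -0.558], [-0.002, -0.726, -0.688, 0.728], [0.0, 0.0, 0.0, 1.0]] [-0.09245895  0.          0.          0.          0.        ]
```

View pics/top0.png

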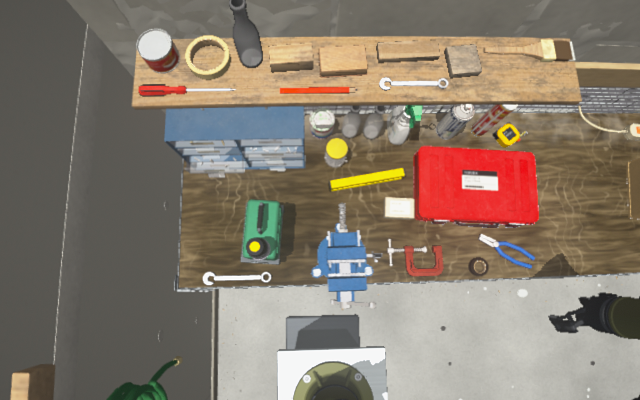

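View pics/scene0.png

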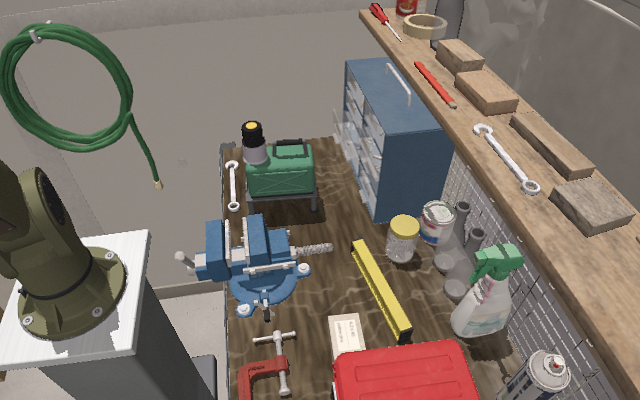

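```bash
cat > h.py <<'E'
from workcell import sense, vision
import cv2, numpy as np
from scipy.spatial.transform import Rotation as R
def ray(c,uv):
    K=np.array([[c["fx"],0,c["cx"]],[0,c["fy"],c["cy"]],[0,0,1.]])
    p=cv2.undistortPoints(np.array(uv,float).reshape(-1,1,2),K,np.array(c["distortion"]))[:,0]
    E=np.array(c["extrinsics"]); return E[:3,3],np.c_[p,np.ones(len(p))]@E[:3,:3].T
def onplane(c,uv,z):
    o,d=ray(c,uv); return o+d*((z-o[2])/d[:,2])[:,None]
def cloud(c):
    v,u=np.mgrid[:400,:640]; o,d=ray(c,np.c_[u.ravel(),v.ravel()])
    return (o+d*np.array(c["z_map"]).reshape(-1,1)).reshape(400,640,3)
def hsv(c): return cv2.cvtColor(np.ascontiguousarray(c["pixels"]),cv2.COLOR_RGB2HSV)
def yellow(c,box):
    m=cv2.inRange(hsv(c),(20,120,120),(35,255,255)); u0,v0,u1,v1=box
    k=np.zeros_like(m); k[v0:v1,u0:u1]=m[v0:v1,u0:u1]; vs,us=np.nonzero(k); return us.mean(),vs.mean(),len(us)
def goto(p,ang=None,s=None):
    "row values (cm, deg) to bring TCP to world p, tool y along world angle ang (mod 180)"
    s=s or sense(); r=R.from_quat(s["tool_rot"]).as_matrix()
    t=r.T@(np.array(p)-s["tool_pos"])*100; yw=None
    if ang is not None:
        a=r.T@[np.cos(ang),np.sin(ang),0]; yw=np.degrees(np.arctan2(-a[0],a[1]))
        yw=(yw+90)%180-90
    return np.round(t,2),yw and round(yw,1)
E
python3 - <<'E'
from h import *
T=dict(np.load("top.npz"));S=dict(np.load("scene.npz"))
y=yellow(T,(235,225,280,270));print(y,onplane(T,y[:2],.242))
y2=yellow(S,(230,110,275,145));print(y2,onplane(S,y2[:2],.242))
P=cloud(T);h=hsv(T)
m=(P[...,0]>.3)&(P[...,0]<.7)&(P[...,1]>.05)&(P[...,1]<.45)
b=m&(h[...,2]<75)&(P[...,2]>.18)&(P[...,2]<.21)   # handle
q=P[b];print("handle",len(q),q.mean(0),q.min(0),q.max(0))
g=m&(h[...,0]>60)&(h[...,0]<90)&(h[...,1]>90)&(P[...,2]>.135)&(P[...,2]<.175)
q=P[g];r=cv2.minAreaRect((q[:,:2]*1000).astype(np.float32));print("green top",len(q),r,q[:,2].mean())
# tall things around
for nm,lo,hi in (("vise",.05,.22),("any>2cm",.02,.5)):
    k=(P[...,2]>lo)&(P[...,2]<hi)&(P[...,0]>.25)&(P[...,0]<.85)&(P[...,1]>-.15)&(P[...,1]<.5)
    vs,us=np.nonzero(k); H,_,_=np.histogram2d(P[k][:,0],P[k][:,1],bins=[np.arange(.25,.86,.03),np.arange(-.15,.52,.03)])
    print(nm);print(H.astype(int))
E
python3 -m crank '[{"tz":-4},{"tz":-8},{"tz":-12},{"tz":-16},{"tz":-18}]'
```

```text
(np.float64(254.15463917525773), np.float64(246.0721649484536), 97) [[0.43789048 0.19284985 0.242     ]]
(np.float64(250.87692307692308), np.float64(124.98461538461538), 65) [[0.43841833 0.19263295 0.242     ]]
handle 140 [0.49041122 0.18109478 0.19844932] [0.41557446 0.16558992 0.18248229] [0.55091544 0.20592267 0.20867602]
green top 1321 ((491.8237609863281, 186.8429718017578), (95.16209411621094, 156.5202178955078), 85.203125) 0.15364238583207532
vise
[[  0   3   0  19   7   0   0   0   0   0   0   0   0   0   0   0   0   0
    0   0   0   0]
 [  0  29  57 120  53   0   0   0   0   0   0   0   0   0   0   0   0   0
    0   0   0   0]
 [  0   0  79 121 100  28   0   0   0   0   0   0   0   0   0   0   0   0
    0   0   0   0]
 [  0   0 113 125 126  47   0   0   0   0   0   0   0   0   0   0   0   0
    0   0   0   0]
 [  0   0  60 125 114  13   0   0   0   1   0   0   0   0   0   0   0   0
    0   0   0   0]
 [  9   0 120 121 130  56   0   0   0  34 151  84  85  34   0   0   0   0
    0   0   0   0]
 [  0   3  90 106 110  25   0   0   0  61 124   1  40  13   0   0   0   0
    0   0
[... 2401 characters left out ...]
   0   0   0   0
    0   0   0   0]
 [ 76  75  63  45  25   0   0   0   0   0   0   0   0   7   6  65  42   1
    3   0   0   0]
 [  1   0   0   1   0   0   0  47  75 158 171  76  63  90  95 134 137 102
   83   0   0   0]
 [  0   0   6 129 158  11   0 294 337 283 252 318 338 388 382 359 306 356
  360   0   0   0]
 [150 166 165 251 265 172 189 277 308 291 294 299 293 293 296 284 283 310
  307 133   0   0]
 [171 177 162 169 165 156 150 250 281 287 292 291 293 288 286 304 294 307
  261  91   0   0]
 [433 199 471 278 325 371 235 294 285 230 169 160 176 233 188 182 162 309
  170 125   0   0]
 [248 207 175 190 239 264 266 178 166 155 549 391 208  81 134 154 372 238
  207 131   0   0]]invalid input
```

```bash
python3 -m crank '[{"tx":0,"ty":0,"tz":-4,"yaw":0,"claw":0},{"tx":0,"ty":0,"tz":-8,"yaw":0,"claw":0},{"tx":0,"ty":0,"tz":-12,"yaw":0,"claw":0},{"tx":0,"ty":0,"tz":-15,"yaw":0,"claw":0},{"tx":0,"ty":0,"tz":-15,"yaw":0,"claw":0}]' 40
python3 -c "
from h import *
print(goto([.519,.186,.38],np.radians(85)))"
```

```text
t: 0.52
tool_pos: [0.2631, -0.5688, 0.3882]
tool_rot: [0.977, 0.215, 0.001, 0.005]
contact_force: [0.6, -0.2, 0.2]
grip_width: 0.997
grasp_force: 0.0
(array([ 54.87, -57.8 ,   0.26]), np.float64(29.8))
```

```bash
python3 -m crank '[{"tx":2.7,"ty":-2.9,"tz":0,"yaw":0,"claw":0},{"tx":5.5,"ty":-5.8,"tz":0,"yaw":0,"claw":0},{"tx":8.2,"ty":-8.7,"tz":0,"yaw":0,"claw":0},{"tx":11,"ty":-11.6,"tz":0,"yaw":0,"claw":0},{"tx":13.7,"ty":-14.4,"tz":0,"yaw":0,"claw":0}]'
python3 -m crank '[{"tx":2.7,"ty":-2.9,"tz":0,"yaw":0,"claw":0},{"tx":5.5,"ty":-5.8,"tz":0,"yaw":0,"claw":0},{"tx":8.2,"ty":-8.7,"tz":0,"yaw":0,"claw":0},{"tx":11,"ty":-11.6,"tz":0,"yaw":0,"claw":0},{"tx":13.7,"ty":-14.4,"tz":0,"yaw":0,"claw":0}]'
python3 -m crank '[{"tx":2.7,"ty":-2.9,"tz":0,"yaw":0,"claw":0},{"tx":5.5,"ty":-5.8,"tz":0,"yaw":0,"claw":0},{"tx":8.2,"ty":-8.7,"tz":0,"yaw":0,"claw":0},{"tx":11,"ty":-11.6,"tz":0,"yaw":0,"claw":0},{"tx":13.7,"ty":-14.4,"tz":0,"yaw":0,"claw":0}]'
python3 -c "
from h import *
s=sense();print(np.round(s['joint_positions'],2),s['tool_rot'])
print(goto([.519,.186,.38],np.radians(85)))"
```

```text
t: 0.93
tool_pos: [0.3263, -0.377, 0.3809]
tool_rot: [0.977, 0.215, -0.0, -0.0]
contact_force: [1.1, -0.9, -0.1]
grip_width: 1.002
grasp_force: 0.0
t: 1.35
tool_pos: [0.39, -0.1888, 0.3811]
tool_rot: [0.977, 0.215, -0.0, 0.0]
contact_force: [1.6, -0.8, -0.2]
grip_width: 0.997
grasp_force: 0.0
t: 1.77
tool_pos: [0.454, -0.0008, 0.3812]
tool_rot: [0.977, 0.215, -0.0, 0.0]
contact_force: [1.3, -0.9, 0.7]
grip_width: 1.002
grasp_force: 0.0
[ 0.46  0.16 -0.62  1.63  0.1   1.38 -1.31] [ 9.76698022e-01  2.14618180e-01 -2.01854240e-05  1.06289194e-04]
(array([ 13.74, -14.23,   0.12]), np.float64(29.8))
```

```bash
python3 -m crank '[{"tx":2.7,"ty":-2.8,"tz":0,"yaw":6,"claw":0},{"tx":5.4,"ty":-5.6,"tz":0,"yaw":12,"claw":0},{"tx":8.1,"ty":-8.4,"tz":0,"yaw":18,"claw":0},{"tx":10.8,"ty":-11.2,"tz":0,"yaw":24,"claw":0},{"tx":13.2,"ty":-13.7,"tz":0,"yaw":29.8,"claw":0}]'
python3 -m crank '[{"tx":0,"ty":0,"tz":0,"yaw":0,"claw":0},{"tx":0,"ty":0,"tz":0,"yaw":0,"claw":0}]'
python3 -c "
from h import *
s=sense();print(np.round(s['joint_positions'],2))
print(goto([.519,.186,.21],np.radians(85)))
c=vision.camera('scene');cv2.imwrite('pics/s1.png',cv2.resize(c['pixels'][60:260,160:400,::-1],None,fx=3,fy=3))"
```

```text
t: 2.18
tool_pos: [0.5155, 0.1739, 0.3808]
tool_rot: [0.999, -0.046, -0.0, 0.001]
contact_force: [1.1, -0.3, 1.1]
grip_width: 1.0
grasp_force: 0.0
t: 2.35
tool_pos: [0.5145, 0.1762, 0.3802]
tool_rot: [0.999, -0.04, -0.001, -0.0]
contact_force: [0.3, -0.8, 0.4]
grip_width: 1.001
grasp_force: 0.0
[ 0.04  0.33 -0.62  1.43  0.19  1.45 -2.22]
(array([ 0.4 , -1.  , 17.02]), np.float64(0.5))
```

View pics/s1.png

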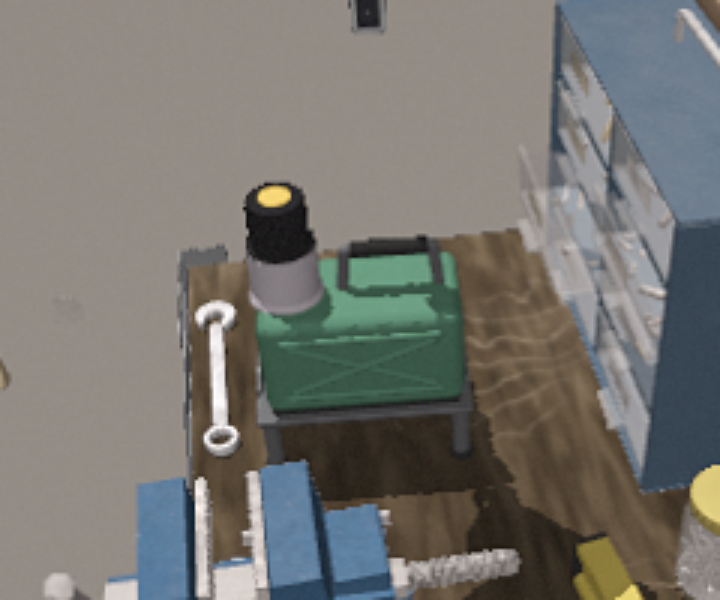

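```bash
python3 -m crank '[{"tx":0.4,"ty":-0.9,"tz":4,"yaw":0.5,"claw":0},{"tx":0.4,"ty":-0.9,"tz":8,"yaw":0.5,"claw":0},{"tx":0.4,"ty":-0.9,"tz":12,"yaw":0.5,"claw":0},{"tx":0.4,"ty":-0.9,"tz":15.5,"yaw":0.5,"claw":0},{"tx":0.4,"ty":-0.9,"tz":17,"yaw":0.5,"claw":0}]'
python3 -m crank '[{"tx":0,"ty":0,"tz":0,"yaw":0,"claw":0},{"tx":0,"ty":0,"tz":0,"yaw":0,"claw":0}]'
python3 -c "
from h import *
print(goto([.519,.185,.171],np.radians(85)))
c=vision.camera('scene');cv2.imwrite('pics/s2.png',cv2.resize(c['pixels'][60:260,160:400,::-1],None,fx=3,fy=3))"
```

```text
t: 2.82
tool_pos: [0.518, 0.1778, 0.2069]
tool_rot: [0.999, -0.048, -0.003, 0.002]
contact_force: [-1.3, -0.2, -0.3]
grip_width: 0.999
grasp_force: 0.0
t: 2.98
tool_pos: [0.52, 0.1798, 0.2114]
tool_rot: [0.999, -0.048, -0.0, 0.0]
contact_force: [0.6, 0.7, 0.7]
grip_width: 1.002
grasp_force: 0.0
(array([-0.14, -0.51,  4.04]), np.float64(-0.5))
```

View pics/s2.png

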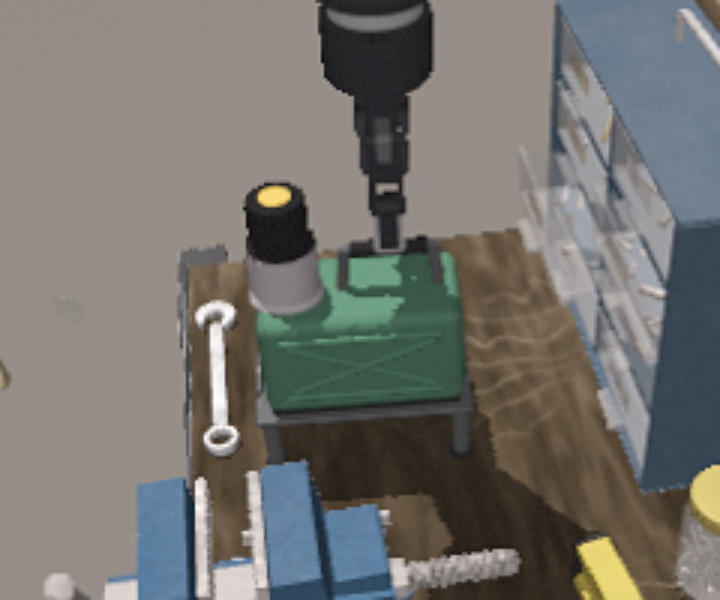

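```bash
python3 -m crank '[{"tx":-0.1,"ty":-0.5,"tz":2,"yaw":0,"claw":0},{"tx":-0.1,"ty":-0.5,"tz":4,"yaw":0,"claw":0},{"tx":-0.1,"ty":-0.5,"tz":4,"yaw":0,"claw":0},{"tx":-0.1,"ty":-0.5,"tz":4,"yaw":0,"claw":0.5},{"tx":-0.1,"ty":-0.5,"tz":4,"yaw":0,"claw":1}]' 60
python3 -m crank '[{"tx":0,"ty":0,"tz":0,"yaw":0,"claw":1},{"tx":0,"ty":0,"tz":0,"yaw":0,"claw":1},{"tx":0,"ty":0,"tz":0,"yaw":0,"claw":1},{"tx":0,"ty":0,"tz":0,"yaw":0,"claw":1},{"tx":0,"ty":0,"tz":0,"yaw":0,"claw":1}]'
```

```text
t: 3.45
tool_pos: [0.5204, 0.187, 0.1733]
tool_rot: [0.999, -0.047, 0.001, -0.0]
contact_force: [0.1, -0.6, -0.2]
grip_width: 0.745
grasp_force: 0.0
t: 3.87
tool_pos: [0.5196, 0.186, 0.1719]
tool_rot: [0.999, -0.047, 0.0, 0.001]
contact_force: [-1.1, -3.7, 5.9]
grip_width: 0.138
grasp_force: 58.4
```

```bash
python3 -m crank '[{"tx":0,"ty":0,"tz":-0.5,"yaw":0,"claw":1},{"tx":0,"ty":0,"tz":-1.2,"yaw":0,"claw":1},{"tx":0,"ty":0,"tz":-2,"yaw":0,"claw":1},{"tx":0,"ty":0,"tz":-3,"yaw":0,"claw":1},{"tx":0,"ty":0,"tz":-4,"yaw":0,"claw":1}]' 80
python3 -m crank '[{"tx":0,"ty":0,"tz":-0.2,"yaw":0,"claw":1},{"tx":0,"ty":0,"tz":-0.2,"yaw":0,"claw":1},{"tx":0,"ty":0,"tz":-0.2,"yaw":0,"claw":1}]'
python3 -c "
from h import *
s=sense();print(np.round(s['ft_torque'],2),np.round(s['joint_positions'],2),s['grip_width'])
print(goto([.517,.345,s['tool_pos'][2]]))
c=vision.camera('scene');cv2.imwrite('pics/s3.png',cv2.resize(c['pixels'][60:260,160:400,::-1],None,fx=3,fy=3))"
```

```text
t: 4.28
tool_pos: [0.5191, 0.1869, 0.212]
tool_rot: [0.999, -0.047, -0.0, -0.0]
contact_force: [-0.3, -0.1, -8.5]
grip_width: 0.132
grasp_force: 78.0
t: 4.53
tool_pos: [0.5193, 0.1867, 0.2134]
tool_rot: [0.999, -0.047, 0.0, 0.0]
contact_force: [0.6, -0.8, -9.3]
grip_width: 0.132
grasp_force: 78.0
[-0.05 -0.04 -0.06] [ 0.    0.45 -0.58  1.72  0.28  1.06 -2.34] 0.13206838462349932
(array([ -1.72, -15.74,  -0.  ]), None)
```

View pics/s3.png

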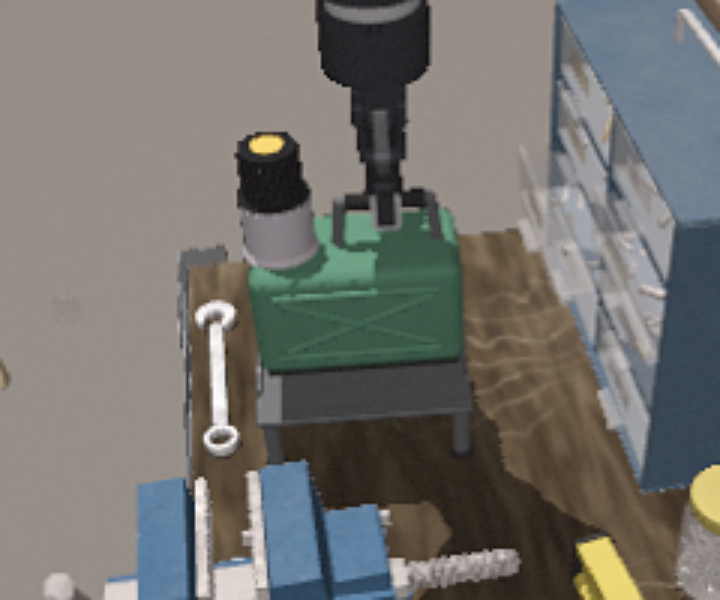

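```bash
python3 -m crank '[{"tx":-0.2,"ty":-1,"tz":0,"yaw":0,"claw":1},{"tx":-0.4,"ty":-3,"tz":0,"yaw":0,"claw":1},{"tx":-0.6,"ty":-5,"tz":0,"yaw":0,"claw":1},{"tx":-0.8,"ty":-7,"tz":0,"yaw":0,"claw":1},{"tx":-1,"ty":-9,"tz":0,"yaw":0,"claw":1}]'
python3 -m crank '[{"tx":-0.2,"ty":-2,"tz":0,"yaw":0,"claw":1},{"tx":-0.4,"ty":-4,"tz":0,"yaw":0,"claw":1},{"tx":-0.6,"ty":-5.7,"tz":0,"yaw":0,"claw":1},{"tx":-0.7,"ty":-6.7,"tz":0,"yaw":0,"claw":1},{"tx":-0.7,"ty":-6.7,"tz":0,"yaw":0,"claw":1}]'
python3 -m crank '[{"tx":0,"ty":0,"tz":1,"yaw":0,"claw":1},{"tx":0,"ty":0,"tz":2.5,"yaw":0,"claw":1},{"tx":0,"ty":0,"tz":4,"yaw":0,"claw":1},{"tx":0,"ty":0,"tz":5.5,"yaw":0,"claw":1},{"tx":0,"ty":0,"tz":7,"yaw":0,"claw":1}]'
python3 -m crank '[{"tx":0,"ty":0,"tz":0.7,"yaw":0,"claw":1},{"tx":0,"ty":0,"tz":1.2,"yaw":0,"claw":1},{"tx":0,"ty":0,"tz":1.2,"yaw":0,"claw":1},{"tx":0,"ty":0,"tz":1.2,"yaw":0,"claw":1}]'
python3 -c "
from h import *
s=sense();print(np.round(s['ft_torque'],2),np.round(s['joint_positions'],2))
c=vision.camera('scene');cv2.imwrite('pics/s4.png',cv2.resize(c['pixels'][60:260,160:400,::-1],None,fx=3,fy=3))"
```

```text
t: 5.0
tool_pos: [0.5173, 0.2791, 0.2128]
tool_rot: [0.999, -0.047, -0.0, -0.0]
contact_force: [-0.5, 0.3, -8.9]
grip_width: 0.13
grasp_force: 78.2
t: 5.42
tool_pos: [0.5157, 0.3487, 0.2128]
tool_rot: [0.999, -0.045, -0.001, -0.001]
contact_force: [0.4, 0.5, -8.3]
grip_width: 0.134
grasp_force: 78.2
t: 5.83
tool_pos: [0.5174, 0.3426, 0.1416]
tool_rot: [0.999, -0.048, -0.0, 0.001]
contact_force: [-0.5, -1.3, -8.2]
grip_width: 0.136
grasp_force: 78.2
t: 6.17
tool_pos: [0.5175, 0.3445, 0.1316]
tool_rot: [0.999, -0.047, 0.0, -0.0]
contact_force: [-0.1, -0.4, -8.3]
grip_width: 0.133
grasp_force: 78.3
[ 0.05 -0.13 -0.01] [-0.3   0.63 -0.54  1.64  0.37  0.97 -2.64]
```

View pics/s4.png

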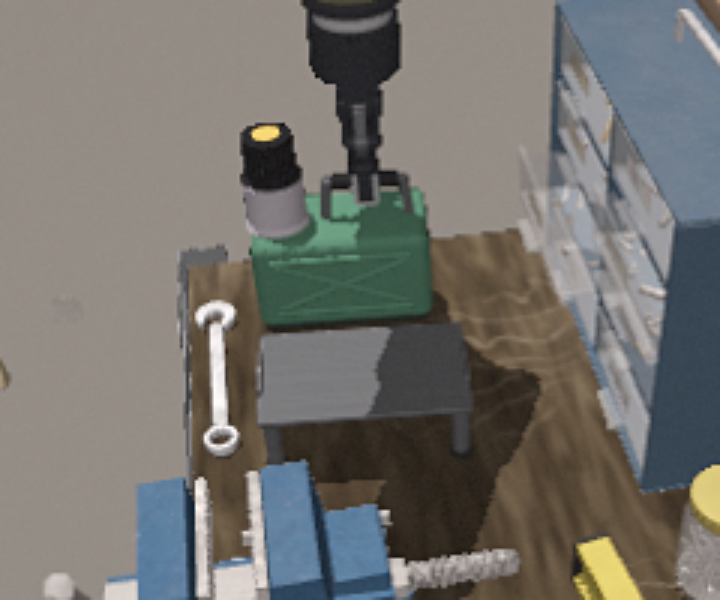

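```bash
python3 -m crank '[{"tx":0,"ty":0,"tz":0.5,"yaw":0,"claw":1},{"tx":0,"ty":0,"tz":1,"yaw":0,"claw":1},{"tx":0,"ty":0,"tz":1.4,"yaw":0,"claw":1},{"tx":0,"ty":0,"tz":1.7,"yaw":0,"claw":1},{"tx":0,"ty":0,"tz":1.8,"yaw":0,"claw":1}]'
python3 -m crank '[{"tx":0,"ty":0,"tz":0,"yaw":0,"claw":1},{"tx":0,"ty":0,"tz":0.1,"yaw":0,"claw":1},{"tx":0,"ty":0,"tz":0.1,"yaw":0,"claw":1}]'
```

```text
t: 6.63
tool_pos: [0.5171, 0.3444, 0.1126]
tool_rot: [0.999, -0.047, -0.0, 0.0]
contact_force: [0.5, -0.3, -7.7]
grip_width: 0.138
grasp_force: 78.5
t: 6.88
tool_pos: [0.5176, 0.3447, 0.1126]
tool_rot: [0.999, -0.047, 0.0, -0.0]
contact_force: [-0.2, -0.3, -6.2]
grip_width: 0.136
grasp_force: 78.6
```

```bash
python3 -m crank '[{"tx":0,"ty":0,"tz":0.1,"yaw":0,"claw":1},{"tx":0,"ty":0,"tz":0.1,"yaw":0,"claw":1},{"tx":0,"ty":0,"tz":0.1,"yaw":0,"claw":1}]'
python3 -m crank '[{"tx":0,"ty":0,"tz":0.1,"yaw":0,"claw":1},{"tx":0,"ty":0,"tz":0.1,"yaw":0,"claw":1},{"tx":0,"ty":0,"tz":0.1,"yaw":0,"claw":1}]'
```

```text
t: 7.13
tool_pos: [0.518, 0.3446, 0.1122]
tool_rot: [0.999, -0.047, 0.001, -0.0]
contact_force: [2.4, -2.5, 0.4]
grip_width: 0.137
grasp_force: 79.3
t: 7.38
tool_pos: [0.5181, 0.3446, 0.1121]
tool_rot: [0.999, -0.047, 0.001, -0.0]
contact_force: [-0.6, -3.6, 10.3]
grip_width: 0.134
grasp_force: 80.5
```

```bash
python3 -m crank '[{"tx":0,"ty":0,"tz":-0.1,"yaw":0,"claw":1},{"tx":0,"ty":0,"tz":-0.1,"yaw":0,"claw":0.7},{"tx":0,"ty":0,"tz":-0.1,"yaw":0,"claw":0.5},{"tx":0,"ty":0,"tz":-0.1,"yaw":0,"claw":0.2},{"tx":0,"ty":0,"tz":-0.1,"yaw":0,"claw":0}]' 20
python3 -m crank '[{"tx":0,"ty":0,"tz":0,"yaw":0,"claw":0},{"tx":0,"ty":0,"tz":0,"yaw":0,"claw":0},{"tx":0,"ty":0,"tz":0,"yaw":0,"claw":0},{"tx":0,"ty":0,"tz":-1,"yaw":0,"claw":0},{"tx":0,"ty":0,"tz":-3,"yaw":0,"claw":0}]'
python3 -m crank '[{"tx":0,"ty":0,"tz":-4,"yaw":0,"claw":0},{"tx":0,"ty":0,"tz":-8,"yaw":0,"claw":0},{"tx":0,"ty":0,"tz":-12,"yaw":0,"claw":0},{"tx":0,"ty":0,"tz":-12,"yaw":0,"claw":0}]'
python3 -c "
from h import *
s=sense();print(np.round(s['joint_positions'],2))
S=vision.camera('scene');T=vision.camera('top')
cv2.imwrite('pics/s5.png',cv2.resize(S['pixels'][40:240,160:400,::-1],None,fx=3,fy=3))
for c,b in((T,(200,200,270,275)),(S,(225,70,275,135))):
  y=yellow(c,b);print(y,onplane(c,y[:2],.182))
print(goto([.4365,.351,.25],np.radians(85)))
"
```

```text
t: 7.8
tool_pos: [0.5169, 0.3454, 0.1114]
tool_rot: [0.999, -0.047, -0.0, -0.0]
contact_force: [-0.1, -0.6, 0.2]
grip_width: 0.699
grasp_force: 0.0
t: 8.22
tool_pos: [0.5162, 0.3437, 0.1399]
tool_rot: [0.999, -0.047, -0.002, 0.001]
contact_force: [-0.2, 0.2, 0.1]
grip_width: 1.001
grasp_force: 0.0
t: 8.55
tool_pos: [0.5191, 0.3477, 0.2707]
tool_rot: [0.999, -0.047, 0.005, -0.004]
contact_force: [-0.5, 1.6, 0.1]
grip_width: 1.0
grasp_force: 0.0
[-0.28  0.51 -0.59  1.45  0.29  1.26 -2.56]
(np.float64(nan), np.float64(nan), 0) [[nan nan nan]]
(np.float64(249.3953488372093), np.float64(110.97674418604652), 43) [[0.43724255 0.3516732  0.182     ]]
(array([-8.13,  0.21,  1.37]), np.float64(-0.4))h.py:16: RuntimeWarning: Mean of empty slice.
  k=np.zeros_like(m); k[v0:v1,u0:u1]=m[v0:v1,u0:u1]; vs,us=np.nonzero(k); return us.mean(),vs.mean(),len(us)
  ret = ret.dtype.type(ret / rcount)
```

View pics/s5.png

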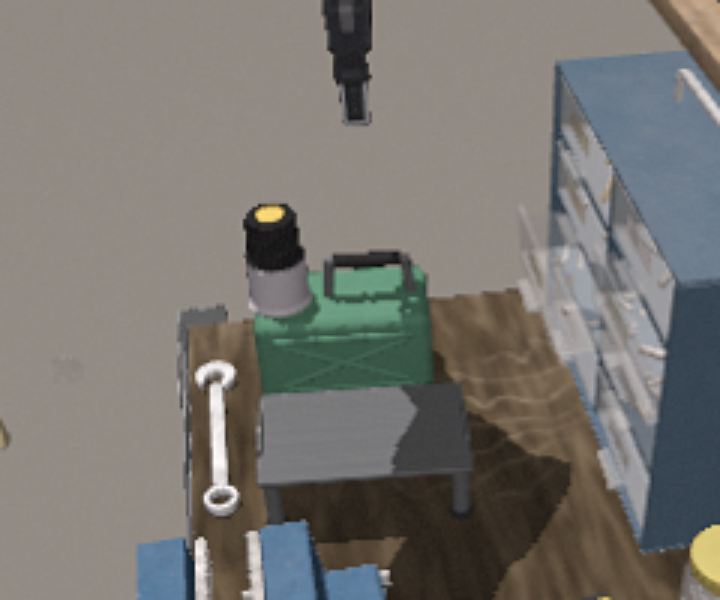

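```bash
python3 -m crank '[{"tx":-2,"ty":0,"tz":0,"yaw":-7,"claw":0},{"tx":-4,"ty":0,"tz":0,"yaw":-14,"claw":0},{"tx":-6,"ty":0,"tz":0,"yaw":-21,"claw":0},{"tx":-8.1,"ty":0.1,"tz":0,"yaw":-28,"claw":0},{"tx":-8.1,"ty":0.1,"tz":0,"yaw":-35,"claw":0}]'
python3 -m crank '[{"tx":0,"ty":0,"tz":0,"yaw":-7,"claw":0},{"tx":0,"ty":0,"tz":0,"yaw":-14,"claw":0},{"tx":0,"ty":0,"tz":0,"yaw":-21,"claw":0},{"tx":0,"ty":0,"tz":0,"yaw":-28,"claw":0},{"tx":0,"ty":0,"tz":0,"yaw":-35,"claw":0}]'
python3 -m crank '[{"tx":0,"ty":0,"tz":0,"yaw":-7,"claw":0},{"tx":0,"ty":0,"tz":0,"yaw":-14,"claw":0},{"tx":0,"ty":0,"tz":0,"yaw":-21,"claw":0},{"tx":0,"ty":0,"tz":0,"yaw":-28,"claw":0},{"tx":0,"ty":0,"tz":0,"yaw":-35,"claw":0}]'
python3 -m crank '[{"tx":0,"ty":0,"tz":0,"yaw":-7,"claw":0},{"tx":0,"ty":0,"tz":0,"yaw":-15,"claw":0},{"tx":0,"ty":0,"tz":0,"yaw":-15,"claw":0},{"tx":0,"ty":0,"tz":0,"yaw":-15,"claw":0}]'
python3 -c "
from h import *
s=sense();print(np.round(s['joint_positions'],2))
print(goto([.437,.3515,.146]))
"
```

```text
t: 9.07
tool_pos: [0.4315, 0.3519, 0.2607]
tool_rot: [0.965, 0.261, -0.002, 0.0]
contact_force: [-0.7, 0.5, -0.3]
grip_width: 1.004
grasp_force: 0.0
t: 9.48
tool_pos: [0.436, 0.3505, 0.2601]
tool_rot: [0.844, 0.537, -0.001, 0.0]
contact_force: [0.7, -0.4, -0.4]
grip_width: 1.005
grasp_force: 0.0
t: 9.9
tool_pos: [0.4361, 0.3506, 0.2601]
tool_rot: [0.643, 0.766, -0.001, -0.0]
contact_force: [-0.6, -0.6, -0.0]
grip_width: 1.001
grasp_force: 0.0
t: 10.23
tool_pos: [0.4362, 0.3508, 0.2602]
tool_rot: [0.541, 0.841, -0.001, -0.001]
contact_force: [-0.4, -0.0, -0.5]
grip_width: 0.997
grasp_force: 0.0
[-0.03  0.58 -1.17  1.62  0.55  1.31 -0.86]
(array([ 0.03,  0.13, 11.42]), None)
```

```bash
python3 -m crank '[{"tx":0,"ty":0.1,"tz":3,"yaw":0,"claw":0},{"tx":0,"ty":0.1,"tz":6,"yaw":0,"claw":0},{"tx":0,"ty":0.1,"tz":9,"yaw":0,"claw":0},{"tx":0,"ty":0.1,"tz":11,"yaw":0,"claw":0},{"tx":0,"ty":0.1,"tz":11.4,"yaw":0,"claw":0}]'
python3 -m crank '[{"tx":0,"ty":0,"tz":0,"yaw":0,"claw":0},{"tx":0,"ty":0,"tz":0,"yaw":0,"claw":0.3},{"tx":0,"ty":0,"tz":0,"yaw":0,"claw":0.5},{"tx":0,"ty":0,"tz":0,"yaw":0,"claw":1},{"tx":0,"ty":0,"tz":0,"yaw":0,"claw":1}]' 30
python3 -m crank '[{"tx":0,"ty":0,"tz":0,"yaw":0,"claw":1},{"tx":0,"ty":0,"tz":0,"yaw":0,"claw":1},{"tx":0,"ty":0,"tz":0,"yaw":0,"claw":1},{"tx":0,"ty":0,"tz":0,"yaw":0,"claw":1}]'
python3 -c "
from h import *
s=sense();print(np.round(s['joint_positions'],2),np.round(s['ft_torque'],2),R.from_quat(s['tool_rot']).as_euler('zyx',degrees=True))
"
```

```text
t: 10.65
tool_pos: [0.4363, 0.3496, 0.1436]
tool_rot: [0.542, 0.841, -0.003, -0.001]
contact_force: [-0.2, -0.6, -0.4]
grip_width: 1.0
grasp_force: 0.0
t: 11.07
tool_pos: [0.4377, 0.3523, 0.1487]
tool_rot: [0.54, 0.841, 0.001, 0.0]
contact_force: [0.3, -1.0, 4.7]
grip_width: 0.507
grasp_force: 29.8
t: 11.4
tool_pos: [0.4377, 0.3523, 0.1487]
tool_rot: [0.54, 0.841, 0.001, 0.0]
contact_force: [-0.2, -0.4, 6.9]
grip_width: 0.502
grasp_force: 29.8
[-0.08  0.69 -1.09  1.78  0.68  1.1  -0.97] [-0.21  0.12  0.  ] [-1.14588423e+02  9.60579828e-02 -1.79928504e+02]
```

```bash
python3 -m crank '[{"tx":0,"ty":0,"tz":-0.25,"yaw":0,"claw":1},{"tx":0,"ty":0,"tz":-0.25,"yaw":0,"claw":1},{"tx":0,"ty":0,"tz":-0.25,"yaw":0,"claw":1}]' 60
for i in 1; do python3 -m crank '[{"tx":0,"ty":0,"tz":0,"yaw":1.5,"claw":1},{"tx":0,"ty":0,"tz":0,"yaw":3,"claw":1},{"tx":0,"ty":0,"tz":0,"yaw":4.5,"claw":1},{"tx":0,"ty":0,"tz":0,"yaw":6,"claw":1}]'; done
cat > st.py <<'E'
from h import *
s=sense();print(np.round(s['joint_positions'],2),np.round(s['ft_torque'],2),np.round(R.from_quat(s['tool_rot']).as_euler('zyx',degrees=True),1))
E
python3 st.py
```

```text
t: 11.65
tool_pos: [0.4375, 0.3516, 0.15]
tool_rot: [0.54, 0.841, 0.0, 0.0]
contact_force: [0.1, -0.0, -1.1]
grip_width: 0.5
grasp_force: 60.7
t: 11.98
tool_pos: [0.4373, 0.3517, 0.1497]
tool_rot: [0.585, 0.811, -0.0, -0.0]
contact_force: [-0.0, -0.4, -0.5]
grip_width: 0.497
grasp_force: 60.8
[-0.09  0.67 -1.06  1.78  0.66  1.09 -1.06] [ 0.02 -0.02  0.04] [-108.4   -0.   180. ]
```

```bash
python3 -m crank '[{"tx":0,"ty":0,"tz":0,"yaw":1.5,"claw":1},{"tx":0,"ty":0,"tz":0,"yaw":3,"claw":1},{"tx":0,"ty":0,"tz":0,"yaw":4.5,"claw":1},{"tx":0,"ty":0,"tz":0,"yaw":6,"claw":1}]'; python3 st.py
python3 -m crank '[{"tx":0,"ty":0,"tz":0,"yaw":1.5,"claw":1},{"tx":0,"ty":0,"tz":0,"yaw":3,"claw":1},{"tx":0,"ty":0,"tz":0,"yaw":4.5,"claw":1}]'; python3 st.py
```

```text
t: 12.32
tool_pos: [0.4374, 0.3517, 0.1498]
tool_rot: [0.626, 0.78, 0.0, 0.0]
contact_force: [-0.0, 0.8, -1.0]
grip_width: 0.497
grasp_force: 60.8
[-0.1   0.66 -1.03  1.78  0.64  1.08 -1.15] [-0.    0.05 -0.  ] [-102.5    0.   180. ]
t: 12.57
tool_pos: [0.4374, 0.3517, 0.1498]
tool_rot: [0.656, 0.754, 0.0, -0.0]
contact_force: [0.8, 0.3, -0.9]
grip_width: 0.496
grasp_force: 60.8
[-0.11  0.65 -1.01  1.78  0.63  1.07 -1.21] [ 0.04  0.01 -0.02] [ -98.    0. -180.]
```

```bash
python3 -m crank '[{"tx":0,"ty":0,"tz":0,"yaw":1.5,"claw":1},{"tx":0,"ty":0,"tz":0,"yaw":3,"claw":1},{"tx":0,"ty":0,"tz":0,"yaw":4,"claw":1},{"tx":0,"ty":0,"tz":0,"yaw":4,"claw":1}]'; python3 st.py
python3 -m crank '[{"tx":0,"ty":0,"tz":0,"yaw":1.5,"claw":1},{"tx":0,"ty":0,"tz":0,"yaw":3,"claw":1},{"tx":0,"ty":0,"tz":0,"yaw":4,"claw":1},{"tx":0,"ty":0,"tz":0,"yaw":4,"claw":1}]'; python3 st.py
python3 -c "
from h import *
S=vision.camera('scene')
cv2.imwrite('pics/s6.png',cv2.resize(S['pixels'][40:240,160:400,::-1],None,fx=3,fy=3))"
```

```text
t: 12.9
tool_pos: [0.4374, 0.3517, 0.1499]
tool_rot: [0.682, 0.731, 0.0, 0.0]
contact_force: [-0.3, 0.2, -0.3]
grip_width: 0.497
grasp_force: 60.8
[-0.12  0.65 -0.99  1.78  0.62  1.06 -1.27] [ 0.02 -0.03 -0.03] [ -94.    0. -180.]
t: 13.23
tool_pos: [0.4374, 0.3518, 0.1499]
tool_rot: [0.707, 0.707, 0.0, 0.0]
contact_force: [-0.5, 0.1, -0.1]
grip_width: 0.496
grasp_force: 60.8
[-0.13  0.64 -0.97  1.78  0.6   1.05 -1.32] [ 0.06 -0.01  0.03] [ -90.    0. -180.]
```

View pics/s6.png

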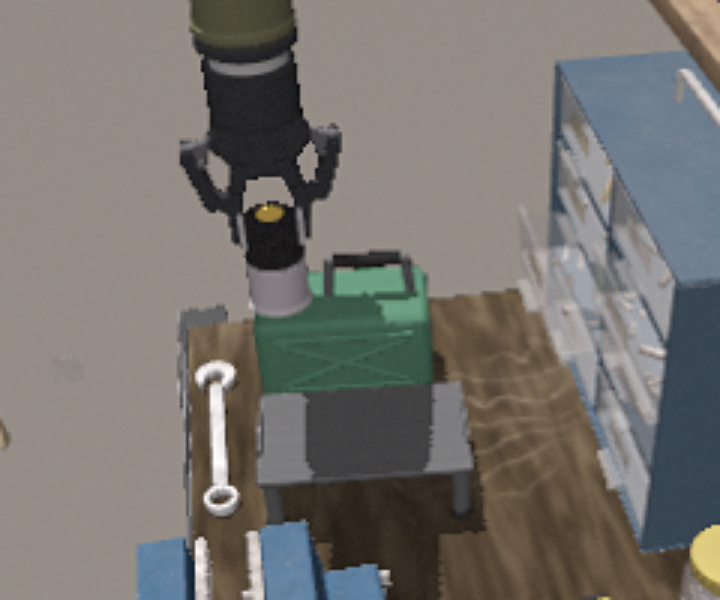

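The picture shows the fingers on the cap at (270,225), and the canister has not turned: its handle is still at (325–410, 260). After 24° there is no torque, so this is the right way and I'll continue.

```bash
python3 -m crank '[{"tx":0,"ty":0,"tz":0,"yaw":3,"claw":1},{"tx":0,"ty":0,"tz":0,"yaw":7,"claw":1},{"tx":0,"ty":0,"tz":0,"yaw":11,"claw":1},{"tx":0,"ty":0,"tz":0,"yaw":15,"claw":1},{"tx":0,"ty":0,"tz":0,"yaw":19,"claw":1}]'; python3 st.py
python3 -m crank '[{"tx":0,"ty":0,"tz":0,"yaw":4,"claw":1},{"tx":0,"ty":0,"tz":0,"yaw":8,"claw":1},{"tx":0,"ty":0,"tz":0,"yaw":12,"claw":1},{"tx":0,"ty":0,"tz":0,"yaw":16,"claw":1},{"tx":0,"ty":0,"tz":0,"yaw":19,"claw":1}]'; python3 st.py
python3 -m crank '[{"tx":0,"ty":0,"tz":0,"yaw":4,"claw":1},{"tx":0,"ty":0,"tz":0,"yaw":8,"claw":1},{"tx":0,"ty":0,"tz":0,"yaw":12,"claw":1},{"tx":0,"ty":0,"tz":0,"yaw":16,"claw":1},{"tx":0,"ty":0,"tz":0,"yaw":18,"claw":1}]'; python3 st.py
python3 -m crank '[{"tx":0,"ty":0,"tz":0,"yaw":0,"claw":1},{"tx":0,"ty":0,"tz":-0.2,"yaw":0,"claw":1},{"tx":0,"ty":0,"tz":-0.4,"yaw":0,"claw":1},{"tx":0,"ty":0,"tz":-0.5,"yaw":0,"claw":1},{"tx":0,"ty":0,"tz":-0.5,"yaw":0,"claw":1}]'; python3 st.py
```

```text
t: 13.7
tool_pos: [0.4373, 0.3517, 0.1498]
tool_rot: [0.814, 0.58, -0.0, -0.0]
contact_force: [0.4, -0.2, -0.1]
grip_width: 0.497
grasp_force: 60.8
[-0.17  0.61 -0.88  1.78  0.55  1.02 -1.6 ] [0.02 0.03 0.03] [ -70.9   -0.  -180. ]
t: 14.12
tool_pos: [0.4373, 0.3517, 0.1498]
tool_rot: [0.899, 0.438, 0.0, -0.0]
contact_force: [0.4, -0.3, -1.0]
grip_width: 0.501
grasp_force: 60.7
[-0.22  0.58 -0.79  1.78  0.49  0.99 -1.87] [0.01 0.01 0.01] [ -51.9   -0.  -180. ]
t: 14.53
tool_pos: [0.4373, 0.3518, 0.1499]
tool_rot: [0.957, 0.292, 0.0, -0.0]
contact_force: [-0.4, 0.2, 0.1]
grip_width: 0.5
grasp_force: 60.8
[-0.27  0.56 -0.7   1.78  0.43  0.96 -2.13] [-0.02  0.02 -0.02] [ -33.9    0.  -180. ]
t: 14.95
tool_pos: [0.4375, 0.3519, 0.1552]
tool_rot: [0.956, 0.294, 0.0, -0.0]
contact_force: [0.4, -0.1, -1.0]
grip_width: 0.503
grasp_force: 60.8
[-0.27  0.55 -0.71  1.78  0.43  0.97 -2.12] [-0.04  0.01  0.03] [ -34.1    0.  -180. ]
```

```bash
python3 -m crank '[{"tx":0,"ty":0,"tz":-0.6,"yaw":0,"claw":1},{"tx":0,"ty":0,"tz":-1.2,"yaw":0,"claw":1},{"tx":0,"ty":0,"tz":-1.8,"yaw":0,"claw":1},{"tx":0,"ty":0,"tz":-2.4,"yaw":0,"claw":1},{"tx":0,"ty":0,"tz":-3,"yaw":0,"claw":1}]'
python3 -m crank '[{"tx":0,"ty":0,"tz":-2,"yaw":0,"claw":1},{"tx":0,"ty":0,"tz":-4,"yaw":0,"claw":1},{"tx":0,"ty":0,"tz":-6,"yaw":0,"claw":1},{"tx":0,"ty":0,"tz":-7.5,"yaw":0,"claw":1},{"tx":0,"ty":0,"tz":-8,"yaw":0,"claw":1}]'
python3 -m crank '[{"tx":0,"ty":0,"tz":0,"yaw":0,"claw":1},{"tx":0,"ty":0,"tz":0,"yaw":0,"claw":1},{"tx":0,"ty":0,"tz":0,"yaw":0,"claw":1},{"tx":0,"ty":0,"tz":0,"yaw":0,"claw":1}]'; python3 st.py
python3 -c "
from h import *
S=vision.camera('scene')
cv2.imwrite('pics/s7.png',cv2.resize(S['pixels'][20:220,160:400,::-1],None,fx=3,fy=3))"
```

```text
t: 15.37
tool_pos: [0.4375, 0.3518, 0.1857]
tool_rot: [0.956, 0.293, 0.0, -0.0]
contact_force: [-0.6, 0.4, 0.0]
grip_width: 0.502
grasp_force: 60.8
t: 15.78
tool_pos: [0.4378, 0.3527, 0.2677]
tool_rot: [0.956, 0.293, 0.002, -0.001]
contact_force: [-0.2, -0.0, -0.3]
grip_width: 0.506
grasp_force: 60.9
t: 16.12
tool_pos: [0.4371, 0.3512, 0.2637]
tool_rot: [0.956, 0.293, -0.001, 0.0]
contact_force: [-0.9, 0.5, -1.1]
grip_width: 0.495
grasp_force: 60.9
[-0.23  0.45 -0.76  1.61  0.33  1.21 -2.03] [ 0.01 -0.01  0.03] [-3.410e+01 -1.000e-01  1.799e+02]
```

View pics/s7.png

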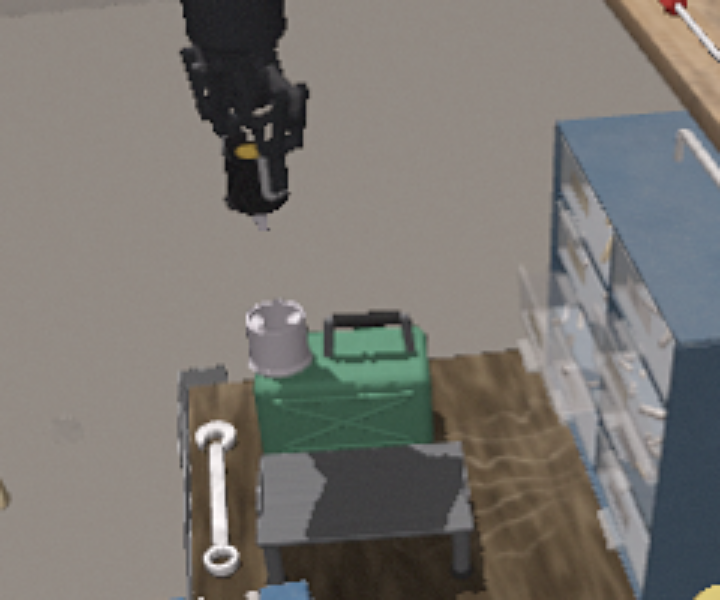

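The cap is held in the gripper at (258,175), well above the open neck at (277,320). The canister stands upright and the wrench is where it was, so I'm handing in.

```bash
python3 -c "
from workcell import ticket
print(ticket.finish_job())"
```

```text
the job is handed in; nothing more can be done
None
```

The job is handed in at about 16 s: the canister stands upright on the bench beside the stand, and the cap, freed clockwise (seen from above) with no binding, is held about 11 cm above its seat on the neck.

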